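Show the red-lidded jar to the stall's price scanner and hold the carousel

ROBOT

A 6-joint arm with a two-finger parallel gripper is mounted at the origin on the work surface. World frame = base frame: x ahead of the robot, y to its left, z up, the work surface at z = 0. Lengths are in mm, angles in rad, forces in N, time in s.
With the tool pointing down it reaches from about 275 to 750 mm from the base axis. Payload 10.2 kg.
Tool frame: the origin (TCP) lies between the finger pads; the fingertips stand 11 mm ahead of it and the grasp point (between the pads) lies 8 mm behind it (ctrl.tip_extent is the distance from the TCP to the fingertips, in mm); z points along the fingers, y is the direction in which the jaws open and shut (so a half turn about z gives the same grasp; the last joint's range is limited). The gripper opens to 85 mm and grips with 20 to 120 N. Pads are 22 mm wide; open, the fingers measure 114 mm over their backs; the gripper's body (76 mm by 85 mm) begins 54 mm behind the grasp point. The pads swing forward as they close: fully open they stand 13 mm farther back than shut.
Start: joints at [0.921, 0.313, 1.498, -0, 1.331, -0.223], TCP at [217.342, 477.906, 242.294] pointing down, gripper open.
Joint ranges: [-2.94, 2.94], [-0.97, 2.17], [0.19, 2.56], [-1.23, 4.37], [0.02, 3.11], [-2.88, 2.88]. Speed limits (rad/s): [2.39, 2.39, 3.01, 3.14, 3.14, 3.14].

INTERFACE

Orientations are given as a unit quaternion [w, x, y, z].
In Python, from rig import ctrl gives the robot as it stands.
- The arm moves only by the tool apply_moves, never from a script. Its argument "commands" is a list of rows, each a list of 5 numbers: the finger opening in cm, from 0 to 8.54, then the shift along the tool's x, y, z in cm, then the turn about the tool's z in rad. In form: [[jaw, dx, dy, dz, roll], ...]. A call has 1 to 12 rows; each row shifts and turns the commanded pose from where the row before left it, along the tool's axes as they then stand; what a row does not reach is not made up. A row lasts 1/12 s, in which the tool goes at most 41.7 mm and 7.16 degrees, less where a joint would pass 70% of its speed; a pose out of reach is approached as far as the arm can. A call with a gripper value outside its range is refused whole. The fingers move at their own pace and stop on an object; "squeeze" is the grip in N (left out, the last holds). Time passes only in rows, so rows that do not move let the fingers close. It gives the time, the measured TCP pose, the force and the opening at its end, in the units of the state.
- ctrl.sense(): the state, without advancing time (a new reading comes with each control period).
- ctrl.capture(name): name is "scene" or "top"; returns the picture (384x512x3 uint8, red, green, blue); there is no depth.
- ctrl.camera_info(name): a dict with "fov_y" (degrees; the focal length in pixels is half the picture's height over the tangent of half this angle, whatever the lens; pixels are square), "cx", "cy" (the principal point, pixels), "dist_coeffs" ([k1, k2, p1, p2, k3] as OpenCV has them; the pictures are not rectified), "camera_from_world" (4x4, takes a point from world to camera coordinates). Camera axes: x right, y down, z forward; pixel columns grow to the right and rows downward; lengths in mm; the calibration is good to about 2 mm. A picture is of the moment at which its call begins. camera_info takes no time and is no camera call.
- ctrl.finish_job(): hands the job in, once; it reports no verdict.
The state is a dict: "time_s": time; "joints": joint angles; "dq": joint speeds; "tau": joint torques, N m; "eef_pos": TCP position; "ee_rot": TCP orientation; "force": force on the tool from outside, world axes, zero at the start; "wrist_torque": the same for the moment, N m; "grip_width": opening from 0.0 (shut) to 1.0 (fully open).
Only numpy, scipy, OpenCV 4.12 (cv2) and the standard library are available. Lean on these libraries where they do the work, as an engineer would, in place of code of your own. Each camera call takes 0.05 s, during which the arm holds its last target.

TASK

On the bookstall's wooden carousel, first turn the red-lidded jar in its seat, without lifting it out, until its white price label faces straight outward from the carousel's centre. Then turn the carousel by one of its upright brass pegs until that jar stands squarely in front of the price scanner, and finish there while still gripping the peg, holding the carousel still for the scan. Leave the other jars in their seats and do not disturb anything else on the table.

Things in the scene. Friction and masses are not known exactly. Their poses are not given: they have to be found in the camera images.
- stand: Fixed black foot of the carousel, with a grey price-scanner block (50 x 75 mm, 85 mm high) joined to it. Origin on the table, on the carousel's turning axis; z up. The scanner lies in the stand's -x direction; its red window faces the axis, 169 mm from it; yellow stripes along -x on the foot and the scanner's top mark the front line.
- carousel: Light-wood turntable, 250 mm across, top 36 mm above the table. Turns either way (over half a turn) with slight friction (0.04 N m), stays where left. Origin on its axis at the underside, z up. Three ring seats (52 mm inside, 6 mm high), centres 80 mm from the axis: the red-lidded jar's in direction -x, the others 120 degrees either side. Three brass pegs stand midway between seats.
- peg0 (a point): Grip point on an upright round brass peg fixed to the carousel, 18 mm diameter, 60 mm tall, 100 mm from the carousel's axis. The point is on the peg's own axis, 42 mm above the disc's top (78 mm above the table). In the carousel's frame the peg stands in the direction 240 degrees from +x towards +y.
- peg1 (a point): Grip point on an upright round brass peg fixed to the carousel, 18 mm diameter, 60 mm tall, 100 mm from the carousel's axis. The point is on the peg's own axis, 42 mm above the disc's top (78 mm above the table). In the carousel's frame the peg stands in the direction 0 degrees from +x towards +y.
- peg2 (a point): Grip point on an upright round brass peg fixed to the carousel, 18 mm diameter, 60 mm tall, 100 mm from the carousel's axis. The point is on the peg's own axis, 42 mm above the disc's top (78 mm above the table). In the carousel's frame the peg stands in the direction 120 degrees from +x towards +y.
- jar_mid (a point): The red-lidded amber jar to be turned: loose in its seat (2 mm play), a plain upright cylinder, 48 mm diameter, 74 mm tall (lid: top 18 mm), about 0.16 kg. The point is its centre, half-way up (73 mm above the table). Its x axis points to the white price label, z up. A white stripe on the lid runs from its middle to the label's side.
- jar_label (a point): The middle of the white price label (black bars on white, about 29 mm wide, 36 mm tall) on that jar's side, 24 mm from the jar's centre line, half-way up.
- jar_blue: Blue jar with a blue lid, same size, loose in one of the other two seats; origin under its middle. It must stay in its seat.
- jar_green: Green jar with a green lid, same size, loose in the other seat; origin under its middle. It must stay in its seat.
- paperback: Bystander: orange paperback lying flat, 110 x 170 x 22 mm, origin under its middle.
- glasses_case: Bystander: grey glasses case, 60 x 155 x 34 mm, origin under its middle.
- mug: Bystander: white mug, 76 mm across, 80 mm tall, origin under its middle.
- tin: Bystander: green tin with brass lid, 72 mm across, 42 mm tall, origin under its middle.

How it is judged:
By the outcome, as a careful person would: the job done as asked, in the order asked, and still so for the second after the job is handed in, while the arm keeps its last pose, push and grip.
It also fails if it takes over 51 s, if anything falls off the work surface, if the arm or the gripper's body presses on something with over 40 N, if the wrist force passes 120 N, or if a joint passes its speed limit or range.

## Working session

There is one attempt and no reset: what is moved stays moved. The work goes in short steps, Python scripts to look and compute and a tool call to move; the robot and the scene stay as the last step left them, time stands still between calls to the robot, and variables do not carry over. Pictures are saved under pics/ and viewed, and the job is handed in when it is done.

Besides the shell and the picture viewer there is one more tool, called after "Emit:" as name(argument=value, ...) on one line, values as JSON. apply_moves: Moves the arm, as the interface text tells. Its arguments: {"type":"object","properties":{"commands":{"type":"array"},"squeeze":{"type":"number"}},"required":["commands"]}

```bash
mkdir -p pics; cat > h.py <<'E'
import numpy as np, cv2, sys
from rig import ctrl
def K(i):
    f=192/np.tan(np.radians(i['fov_y'])/2); return np.array([[f,0,i['cx']],[0,f,i['cy']],[0,0,1.]])
def ray(n,uv):
    i=ctrl.camera_info(n);T=np.array(i['camera_from_world']);R=T[:3,:3];t=T[:3,3]
    p=cv2.undistortPoints(np.array(uv,float).reshape(-1,1,2),K(i),np.array(i['dist_coeffs'],float)).reshape(-1,2)
    d=np.c_[p,np.ones(len(p))]@R
    return -R.T@t,d/np.linalg.norm(d,axis=1)[:,None]
def atz(n,uv,z):
    c,d=ray(n,uv); return c+d*((z-c[2])/d[:,2])[:,None]
def tri(uv1,uv2,n1='scene',n2='top'):
    c1,d1=ray(n1,uv1);c2,d2=ray(n2,uv2);out=[]
    for a,b in zip(d1,d2):
        s=np.linalg.lstsq(np.c_[a,-b],c2-c1,rcond=None)[0];p,q=c1+a*s[0],c2+b*s[1];out.append(np.r_[(p+q)/2,np.linalg.norm(p-q)])
    return np.array(out)
def proj(n,P):
    i=ctrl.camera_info(n);T=np.array(i['camera_from_world'])
    return cv2.projectPoints(np.array(P,float).reshape(-1,1,3),cv2.Rodrigues(T[:3,:3])[0],T[:3,3],K(i),np.array(i['dist_coeffs'],float))[0].reshape(-1,2)
def snap(n,name):
    im=ctrl.capture(n);cv2.imwrite(f'pics/{name}.png',im[:,:,::-1]);return im
def crop(im,x0,y0,x1,y1,k,name):
    c=cv2.resize(im[y0:y1,x0:x1,::-1],None,fx=k,fy=k,interpolation=cv2.INTER_CUBIC)
    for x in range((x0+9)//10*10,x1,10):
        cv2.putText(c,str(x),((x-x0)*k,8),0,.3,(0,0,255),1);cv2.line(c,((x-x0)*k,10),((x-x0)*k,14),(0,0,255),1)
    for y in range((y0+9)//10*10,y1,10): cv2.putText(c,str(y),(0,(y-y0)*k+4),0,.3,(0,0,255),1)
    cv2.imwrite(f'pics/{name}.png',c)
E
python3 - <<'E'
from h import *
for n in('scene','top'):
    snap(n,n+'0');i=ctrl.camera_info(n);T=np.array(i['camera_from_world']);print(n,i['fov_y'],i['dist_coeffs'],-T[:3,:3].T@T[:3,3],T[:3,:3].round(2).tolist())
print(ctrl.sense())
E
```

```text
scene 55.25779334972099 [0.02244729 0.         0.         0.         0.        ] [1313.29316095  174.25281541  700.85118375] [[-0.27, 0.96, 0.02], [0.62, 0.19, -0.77], [-0.74, -0.19, -0.64]]
top 56.28359152626258 [0.0374814 0.        0.        0.        0.       ] [544.99503322 -21.47232537 971.08206303] [[0.02, -1.0, -0.02], [-1.0, -0.02, -0.05], [0.05, 0.02, -1.0]]
{'time_s': 0.1, 'joints': array([ 9.20589860e-01,  3.13375889e-01,  1.49835068e+00,  1.07613358e-05,
        1.33100163e+00, -2.23405556e-01]), 'dq': array([-4.00578151e-05, -2.14936217e-03, -1.25908887e-03, -7.85909504e-04,
        1.47674266e-03,  8.40259058e-04]), 'tau': array([ 1.33132518e-03, -4.12893605e+01, -2.60144341e+01, -2.47896287e-04,
        2.98940075e-03,  3.18632340e-05]), 'eef_pos': array([217.20788462, 477.72482969, 241.80551698]), 'ee_rot': array([-2.44928564e-04,  2.11785656e-01,  9.77315974e-01, -5.12248879e-04]), 'force': array([-0.30187865, -0.00443426, -0.56644882]), 'wrist_torque': array([ 0.04883311, -0.05185545, -0.03050345]), 'grip_width': 1.0013202356669293}
```

View pics/scene0.png

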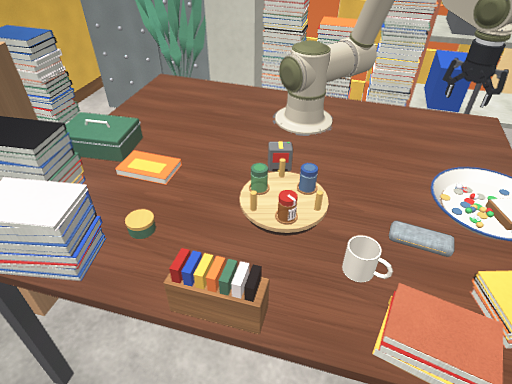

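View pics/top0.png

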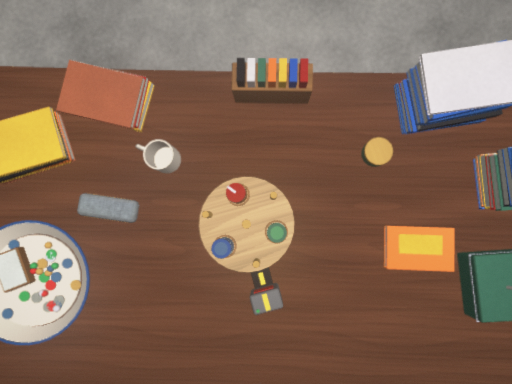

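```bash
python3 - <<'E'
from h import *
a=cv2.imread('pics/scene0.png')[:,:,::-1];b=cv2.imread('pics/top0.png')[:,:,::-1]
crop(a,230,130,340,235,7,'sc');crop(b,190,165,310,320,4,'tc');crop(b,195,170,300,240,7,'tc2')
E
```

```text
(no output)
```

View pics/sc.png

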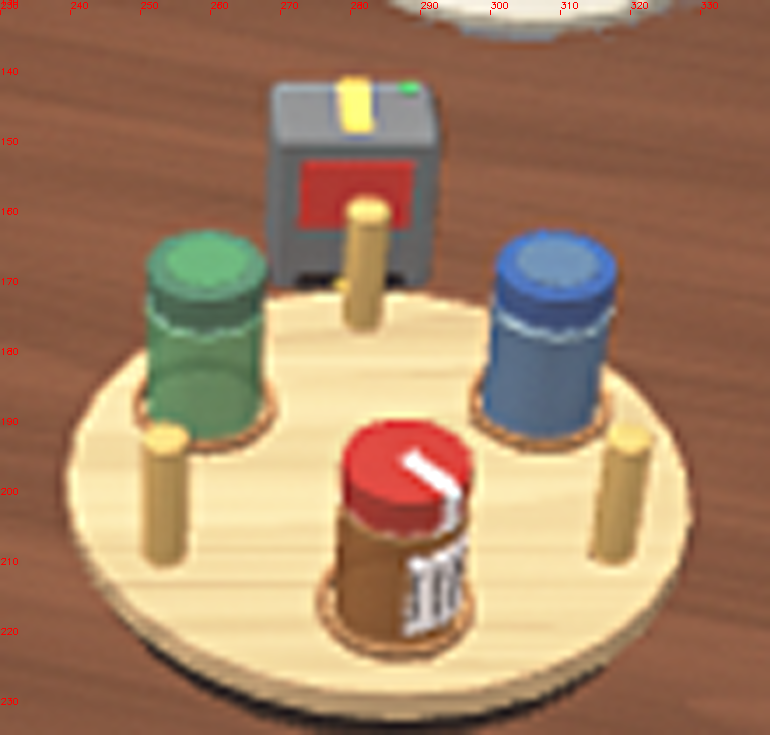

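View pics/tc.png

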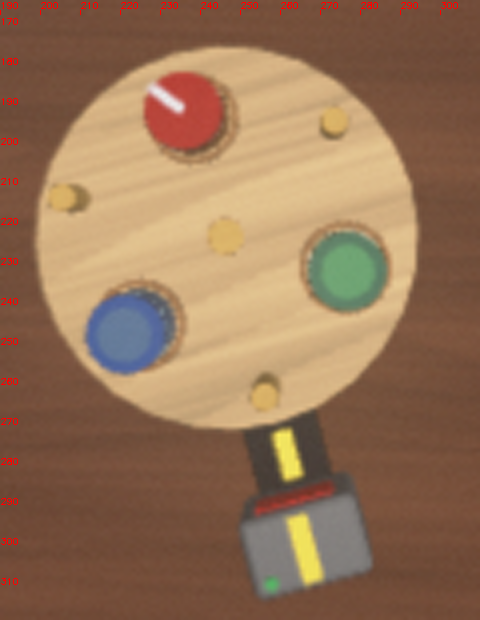

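View pics/tc2.png

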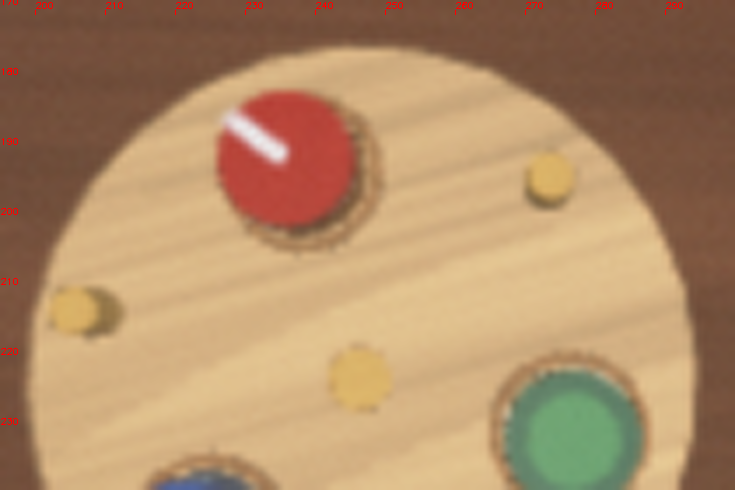

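```bash
python3 - <<'E'
from h import *
top=[(273.2,194.4),(205.1,213.9),(255.6,263.6),(235.4,192.2)]
sc=[(253.2,191.9),(319.4,192.1),(281.9,159.5),(287.6,195.5)]
print(tri(sc,top).round(1))
P=atz('top',top[:3],96);print(P.round(1),'mean',P.mean(0).round(1))
P2=atz('scene',sc[:3],96);print(P2.round(1),P2.mean(0).round(1))
print('dist',[np.linalg.norm(p-P.mean(0)).round(1) for p in P])
print('hub',atz('top',[(245.8,223.5)],38))
print('jar',atz('top',top[3:],110),atz('scene',sc[3:],110))
t=lambda x,y:(190+x/4-.5,165+y/4-.5)
s=lambda x,y,:(195+x/7-.5,170+y/7-.5)
c=P.mean(0)
st=np.r_[atz('top',[t(296,515),t(314,584)],85)];print('sc stripe',st.round(1))
d=st[1]-st[0];print('dir stripe',np.degrees(np.arctan2(d[1],d[0])),'from axis',[np.degrees(np.arctan2(*(p-c)[1::-1])) for p in st])
fs=atz('top',[t(282,430),t(293,480)],14);print(fs.round(1),[np.degrees(np.arctan2(*(p-c)[1::-1])) for p in fs])
for p in P: print('peg',np.degrees(np.arctan2(*(p-c)[1::-1])))
j=atz('top',top[3:],110)[0];print('jar dir',np.degrees(np.arctan2(*(j-c)[1::-1])),np.linalg.norm((j-c)[:2]))
w=atz('top',[s(284,157),s(230,117)],110);d=w[1]-w[0];print('stripe',np.degrees(np.arctan2(d[1],d[0])))
z=lambda x,y:(230+x/7-.5,130+y/7-.5)
w=atz('scene',[z(410,460),z(455,494)],110);d=w[1]-w[0];print('stripe sc',np.degrees(np.arctan2(d[1],d[0])))
E
```

```text
[[603.8 -30.1  95.1   2.6]
 [552.6 135.6  93.4   2.6]
 [435.1   8.5  94.2   1.5]
 [606.4  61.3 107.    2.3]]
[[604.  -31.4  96. ]
 [552.8 133.9  96. ]
 [435.5   7.7  96. ]] mean [530.8  36.7  96. ]
[[604.6 -28.6  96. ]
 [555.3 137.   96. ]
 [437.4   9.7  96. ]] [532.4  39.4  96. ]
dist [np.float64(100.0), np.float64(99.6), np.float64(99.6)]
hub [[530.72153404  37.50522648  38.        ]]
jar [[606.45827187  59.87269361 110.        ]] [[609.6006926   62.97142205 110.        ]]
sc stripe [[363.2 -12.8  85. ]
 [322.3 -24.7  85. ]]
dir stripe -163.8579543733118 from axis [np.float64(-163.5217558968466), np.float64(-163.5875194379287)]
[[403.5  -1.7  14. ]
 [371.2  -9.7  14. ]] [np.float64(-163.19198940140745), np.float64(-163.78208989207874)]
peg -42.90988540388714
peg 77.22111674270472
peg -163.057704873643
jar dir 16.99410748081834 79.16241900438553
stripe 54.74619408238567
stripe sc 54.38479406419509
```

Both pictures show the red jar on the far side, opposite the scanner. Its lid is at top px (235,192) and its stripe points to about 54.6° in the world frame, while outward is 17°. The front line is at −163.6° and the axis at about (531, 37.5). Plan: turn the jar by −37.6°, then take the peg at −43° through +179° by the far side.

Emit:
apply_moves(commands=[[8.5,-2.2,-0.9,0,0],[8.5,-2.2,-0.9,0,0],[8.5,-2.2,-0.9,0,0],[8.5,-2.2,-0.9,0,0],[8.5,-2.2,-0.9,0,0],[8.5,-2.2,-0.9,0,0],[8.5,-2.2,-0.9,0,0],[8.5,-2.2,-0.9,0,0],[8.5,-2.2,-0.9,0,0],[8.5,-2.2,-0.9,0,0],[8.5,-2.2,-0.9,0,0],[8.5,-2.2,-0.9,0,0]], squeeze=25)

```text
time_s: 1.1
eef_pos: [413.5, 269.3, 242.1]
ee_rot: [-0.0, 0.212, 0.977, -0.0]
force: [-0.0, 0.3, 0.8]
grip_width: 0.998
```

Emit:
apply_moves(commands=[[8.5,-2.2,-0.9,0,0],[8.5,-2.2,-0.9,0,0],[8.5,-2.2,-0.9,0,0],[8.5,-2.2,-0.9,0,0],[8.5,-2.2,-0.9,0,0],[8.5,-2.2,-0.9,0,0],[8.5,-2.2,-0.9,0,0],[8.5,-2.2,-0.9,0,0],[8.5,-2.2,-0.9,0,0],[8.5,-2.2,-0.9,0,0],[8.5,-2.2,-0.9,0,0],[8.5,0,0,0,0]])

```text
time_s: 2.1
eef_pos: [594.0, 77.0, 241.3]
ee_rot: [-0.0, 0.213, 0.977, -0.0]
force: [0.3, -1.2, -0.1]
grip_width: 0.996
```

```bash
cat >> h.py <<'E'
from scipy.spatial.transform import Rotation as Ro
def pose():
    s=ctrl.sense();q=s['ee_rot'];R=Ro.from_quat([q[1],q[2],q[3],q[0]]).as_matrix();return np.array(s['eef_pos']),R,s
def go(target):
    p,R,s=pose();print('t',s['time_s'],'p',p.round(1),'jaw yaw',np.degrees(np.arctan2(R[1,1],R[0,1])).round(2),'z',R[:,2].round(3),'need cm',((np.array(target)-p)@R/10).round(2),'q',s['joints'].round(2),'F',s['force'].round(1))
E
python3 -c "
from h import *
go([607.5,61,80])"
```

```text
t 2.1 p [594.   77.  241.3] jaw yaw 65.37 z [-0.001 -0.001 -1.   ] need cm [-1.9  -0.88 16.13] q [-0.07  0.48  1.26 -0.    1.4  -1.21] F [ 0.3 -1.2 -0.1]
```

Emit:
apply_moves(commands=[[8.5,-1.0,-0.4,0,0],[8.5,-0.9,-0.5,0,0],[8.5,0,0,2,0],[8.5,0,0,2,0],[8.5,0,0,2,0],[8.5,0,0,2,0],[8.5,0,0,2,0],[8.5,0,0,0.5,0],[8.5,0,0,0,0],[8.5,0,0,0,0]])

```text
time_s: 2.93
eef_pos: [606.3, 64.0, 138.3]
ee_rot: [0.001, 0.212, 0.977, 0.0]
force: [0.1, 0.5, -0.3]
grip_width: 0.999
```

```bash
python3 -c "
from h import *
a=snap('scene','s1');b=snap('top','t1');crop(a,230,110,340,235,6,'s1c');crop(b,195,165,300,240,7,'t1c')
go([607.5,61,80])"
```

```text
t 3.0333 p [606.5  64.  138.8] jaw yaw 65.56 z [ 0.002 -0.    -1.   ] need cm [-0.2  -0.23  5.88] q [-0.09  0.59  1.36  0.    1.19 -1.23] F [ 0.4 -0.5 -1.4]
```

View pics/s1c.png

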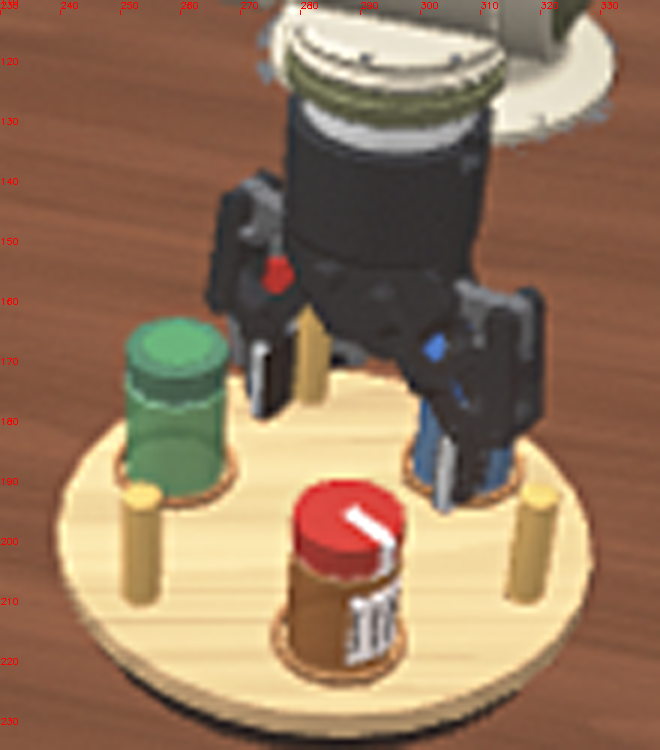

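View pics/t1c.png

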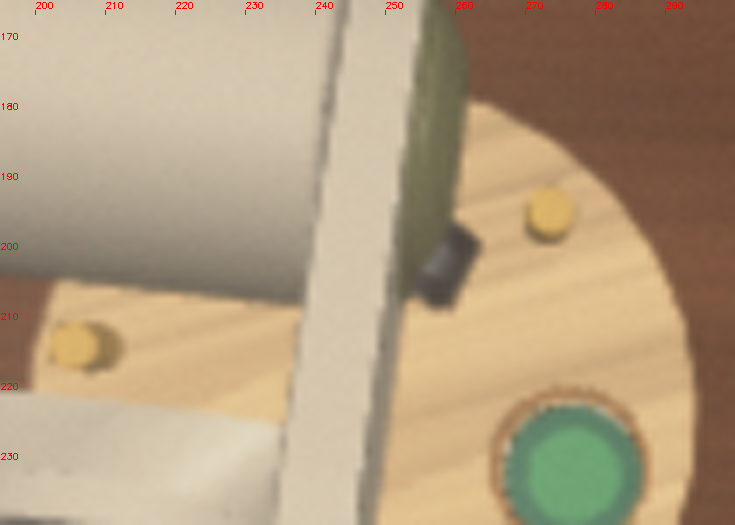

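```bash
python3 -c "
from h import *
f=lambda x,y:(230+x/6-.5,110+y/6-.5)
print(proj('scene',[606.5,64,128]),proj('scene',[606.5,64,141]))
print(atz('scene',[f(264,412),f(444,508)],140))
print('label/jar', atz('scene',[f(349,521)],110))"
```

```text
[[288.75671471 189.26872616]] [[289.12426232 185.17082482]]
[[588.72913669  19.93374846 140.        ]
 [629.36512634 104.20215986 140.        ]]
label/jar [[612.74637679  63.82259951 110.        ]]
```

Emit:
apply_moves(commands=[[8.5,-0.2,-0.2,0,0],[8.5,0,0,1.5,0],[8.5,0,0,1.5,0],[8.5,0,0,1.5,0],[8.5,0,0,1.0,0],[8.5,0,0,0.3,0],[8.5,0,0,0,0],[8.5,0,0,0,0]])

```text
time_s: 3.7
eef_pos: [607.3, 61.2, 80.2]
ee_rot: [0.001, 0.212, 0.977, 0.0]
force: [0.4, -0.3, 0.2]
grip_width: 0.999
```

```bash
python3 -c "
from h import *
a=snap('scene','s2');crop(a,230,110,340,235,6,'s2c')
go([607.5,61,80])"
```

```text
t 3.75 p [607.4  61.2  80.3] jaw yaw 65.55 z [ 0.002 -0.    -1.   ] need cm [-0.02 -0.02  0.03] q [-0.09  0.66  1.41 -0.    1.07 -1.24] F [ 0.2 -0.   1.4]
```

View pics/s2c.png

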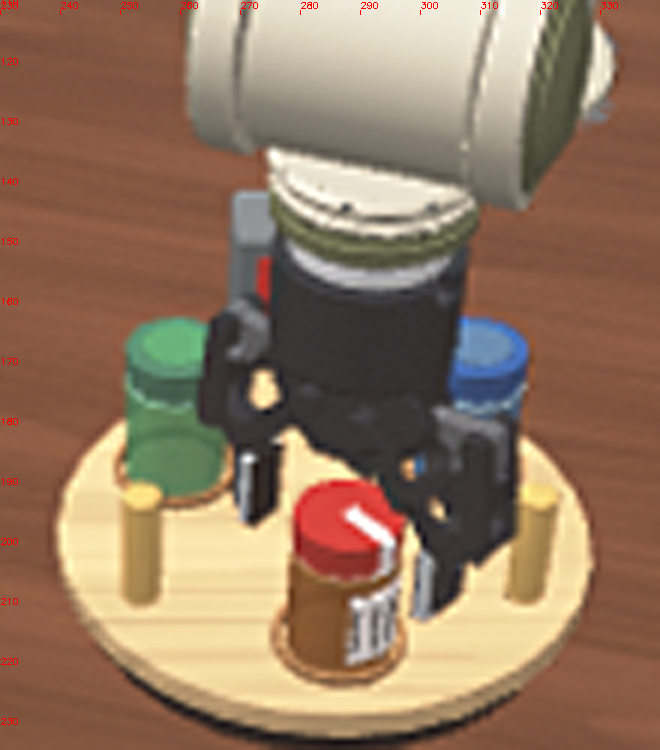

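Emit:
apply_moves(commands=[[7,0,0,0,0],[6,0,0,0,0],[5.2,0,0,0,0],[4.8,0,0,0,0],[4.4,0,0,0,0],[4.2,0,0,0,0],[4.2,0,0,0,0],[4.2,0,0,0,0]], squeeze=25)

```text
time_s: 4.42
eef_pos: [607.1, 61.4, 79.7]
ee_rot: [0.0, 0.212, 0.977, 0.0]
force: [-0.7, -0.0, 4.8]
grip_width: 0.556
```

```bash
python3 -c "
from h import *
a=snap('scene','s3');crop(a,230,110,340,235,6,'s3c')
go([607.5,61,80]);print(ctrl.sense()['grip_width']*85)"
```

```text
t 4.4667 p [607.1  61.4  79.7] jaw yaw 65.54 z [ 0.001  0.    -1.   ] need cm [-0.05 -0.01 -0.03] q [-0.09  0.66  1.41  0.    1.07 -1.24] F [-1.4  0.7  5.2]
47.013812798505526
```

View pics/s3c.png

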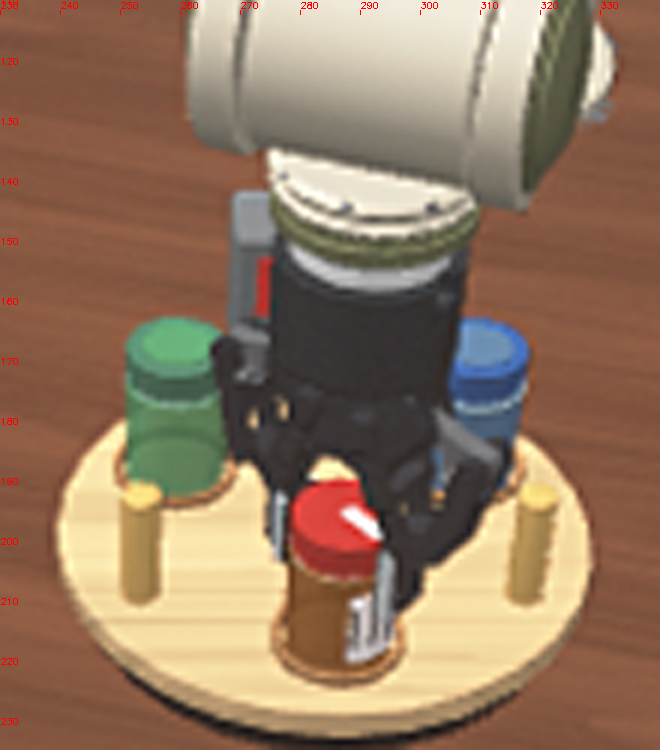

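Emit:
apply_moves(commands=[[4.2,0,0,0,0.06],[4.2,0,0,0,0.06],[4.2,0,0,0,0.06],[4.2,0,0,0,0.06],[4.2,0,0,0,0.06],[4.2,0,0,0,0.06],[4.2,0,0,0,0.06],[4.2,0,0,0,0.06],[4.2,0,0,0,0.06],[4.2,0,0,0,0.06],[4.2,0,0,0,0.056],[4.2,0,0,0,0]])

```text
time_s: 5.47
eef_pos: [607.1, 61.2, 79.7]
ee_rot: [0.0, 0.517, 0.856, 0.0]
force: [0.3, -0.3, 4.9]
grip_width: 0.56
```

```bash
python3 -c "
from h import *
a=snap('scene','s4');crop(a,230,110,340,235,6,'s4c')
go([607.5,61,80])"
```

```text
t 5.5167 p [607.1  61.2  79.7] jaw yaw 27.91 z [ 0.001 -0.    -1.   ] need cm [-0.04  0.03 -0.03] q [-0.09  0.66  1.41 -0.    1.07 -0.58] F [-0.1  1.   4.6]
```

View pics/s4c.png

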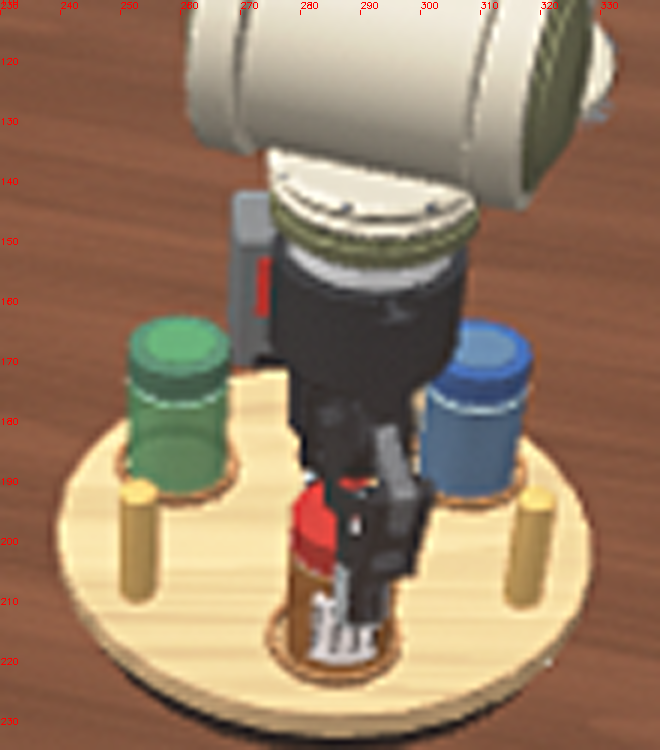

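Emit:
apply_moves(commands=[[5.0,0,0,0,0],[5.5,0,0,0,0],[6.5,0,0,0,0],[8,0,0,0,0],[8.5,0,0,0,0],[8.5,0,0,0,0],[8.5,0,0,-2,0],[8.5,0,0,-2,0],[8.5,0,0,-2,0],[8.5,0,0,-2,0],[8.5,0,0,-2,0],[8.5,0,0,-2,0]])

```text
time_s: 6.52
eef_pos: [606.7, 61.3, 200.3]
ee_rot: [-0.0, 0.515, 0.857, -0.0]
force: [-0.4, 0.4, -0.1]
grip_width: 0.995
```

```bash
python3 -c "
from h import *
a=snap('scene','s5');crop(a,230,110,340,235,6,'s5c')
go([615,-130,205])"
```

```text
t 6.5667 p [608.1  61.2 204.6] jaw yaw 27.97 z [ 0.007 -0.001 -1.   ] need cm [-17.21  -8.36  -0.02] q [-0.09  0.53  1.28 -0.    1.33 -0.58] F [ 1.  -0.1  4.5]
```

View pics/s5c.png

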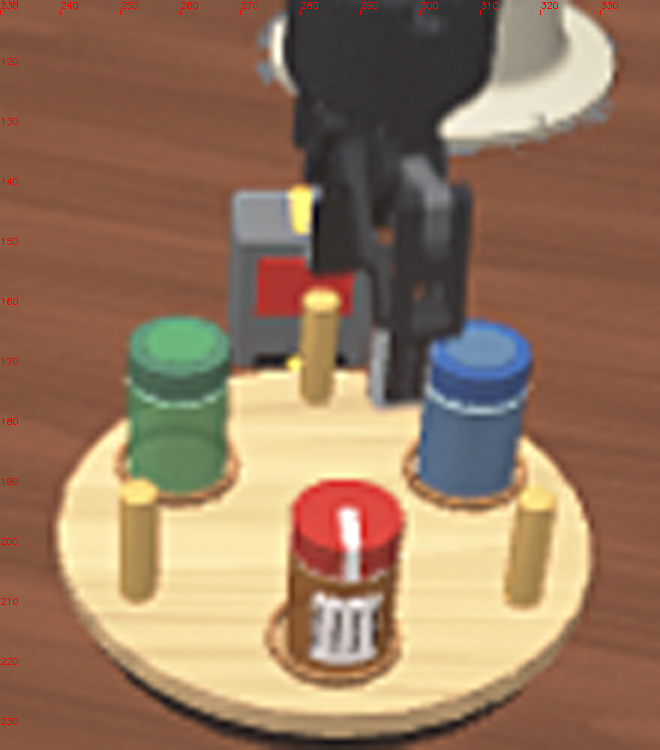

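Emit:
apply_moves(commands=[[6,-1.5,-1.8,0,0],[6,-1.5,-1.8,0,0],[6,-1.5,-1.8,0,0],[6,-1.5,-1.8,0,0],[6,-1.5,-1.8,0,0],[6,-1.5,-1.8,0,0],[6,-1.5,-1.8,0,0],[6,-1.5,-1.8,0,0],[6,-1.5,-1.8,0,0],[6,-1.5,-1.8,0,0],[6,-1.5,-1.8,0,0],[6,0,0,0,0]])

```text
time_s: 7.57
eef_pos: [508.1, -180.3, 199.2]
ee_rot: [0.0, 0.517, 0.856, -0.0]
force: [-0.2, -0.7, -0.6]
grip_width: 0.699
```

Emit:
apply_moves(commands=[[6,0,0,0,0.11],[6,0,0,0,0.11],[6,0,0,0,0.11],[6,0,0,0,0.11],[6,0,0,0,0.11],[6,0,0,0,0.11],[6,0,0,0,0.11],[6,0,0,0,0.11],[6,0,0,0,0.11],[6,0,0,0,0.11],[6,0,0,0,0.11],[6,0,0,0,0]])

```text
time_s: 8.57
eef_pos: [509.4, -176.8, 199.2]
ee_rot: [-0.0, 0.912, 0.41, 0.0]
force: [0.0, 0.5, 0.7]
grip_width: 0.71
```

```bash
python3 -c "
from h import *
a=snap('scene','s6');b=snap('top','t6');crop(a,230,130,340,235,7,'s6c');crop(b,195,165,300,240,7,'t6c');crop(b,195,230,300,290,7,'t6d')
go([603.3,-30.5,70])"
```

```text
t 8.6667 p [ 509.4 -176.9  199.2] jaw yaw -41.15 z [ 0.  0. -1.] need cm [17.2  -2.57 12.93] q [-0.55  0.38  1.52  0.    1.24  0.17] F [ 0.1 -0.5  1. ]
```

View pics/t6c.png

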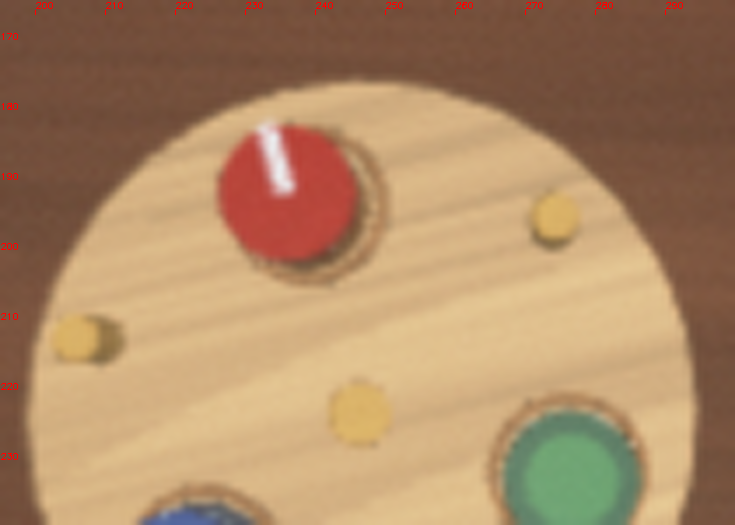

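View pics/t6d.png

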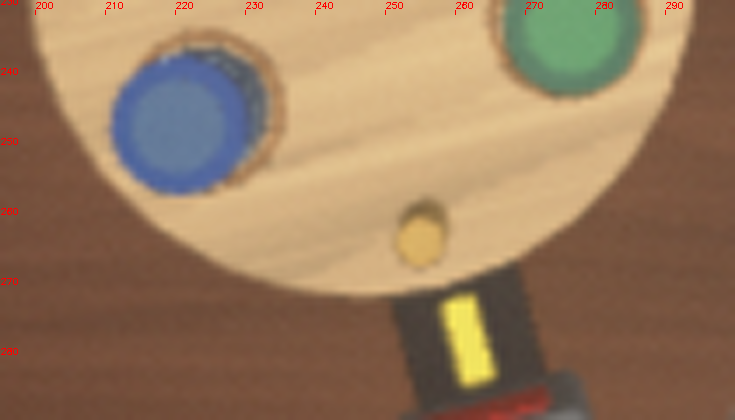

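View pics/s6c.png

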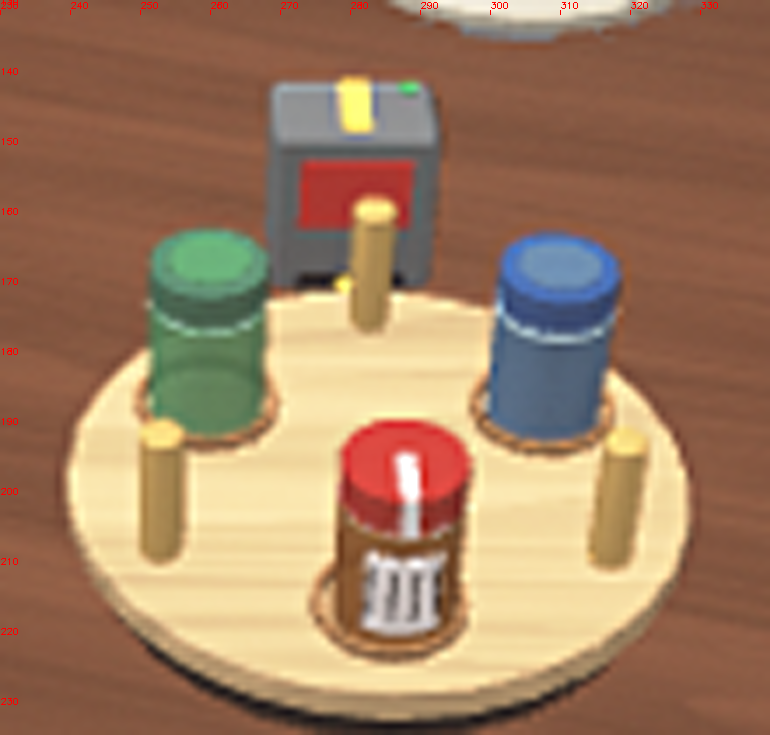

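```bash
cat > m.py <<'E'
from h import *
def meas(b,boxes):
    # boxes: lid box
    x0,y0,x1,y1=boxes
    k=8;c=cv2.resize(b[y0:y1,x0:x1],None,fx=k,fy=k,interpolation=cv2.INTER_CUBIC).astype(int)
    red=((c[...,0]>110)&(c[...,1]<.45*c[...,0])); wh=(c[...,1]>150)&(c[...,2]>140)
    n,l,s,ce=cv2.connectedComponentsWithStats((red).astype(np.uint8));i=1+np.argmax(s[1:,4])
    hull=cv2.convexHull(cv2.findContours((l==i).astype(np.uint8),0,1)[0][0] if False else np.argwhere(l==i)[:,::-1].astype(np.int32))
    (cx,cy),r=cv2.minEnclosingCircle(hull)
    pts=np.argwhere(wh)[:,::-1].astype(float);vx,vy,px,py=cv2.fitLine(pts.astype(np.float32),cv2.DIST_L2,0,.01,.01).ravel()
    f=lambda x,y:(x0+(x+.5)/k-.5,y0+(y+.5)/k-.5)
    e=[f(px-vx*20,py-vy*20),f(px+vx*20,py+vy*20)]
    w=atz('top',e,110);d=(w[1]-w[0])[:2]
    return f(cx,cy),r/k,d/np.linalg.norm(d)
E
python3 - <<'E'
from m import *
for nm in('top0','t6'):
    b=cv2.imread(f'pics/{nm}.png')[:,:,::-1]
    c,r,d=meas(b,(222,178,250,208));print(nm,c,r,'stripe',np.degrees(np.arctan2(d[1],d[0])),atz('top',[c],110).round(1))
pt=[(195+555/7-.5,165+216/7-.5),(195+75/7-.5,165+338/7-.5),(195+419/7-.5,230+243/7-.5)]
P=atz('top',pt,96);c=P.mean(0);print(P.round(1),c)
for p in P:
    for cc in (c,np.array([531.2,37.2,0])): print(np.degrees(np.arctan2(*(p-cc)[1::-1])))
E
```

```text
top0 (235.451003074646, 192.29979038238525) 9.430390357971191 stripe -124.35633957401616 [[606.2  59.7 110. ]]
t6 (235.70087814331055, 192.28448963165283) 9.422082901000977 stripe -162.4788928455384 [[606.3  59.1 110. ]]
[[601.7 -32.8  96. ]
 [555.5 133.7  96. ]
 [433.9  10.7  96. ]] [530.37551295  37.16820952  96.        ]
-44.46695730126762
-44.8130028613309
75.40301675194239
75.85791162646515
-164.64373542958091
-164.75038024571958
```

```bash
python3 - <<'E'
from m import *
z=lambda x,y:(230+x/7-.5,130+y/7-.5)
w=atz('scene',[z(405,455),z(409,497)],110);d=w[1]-w[0];print('stripe sc',np.degrees(np.arctan2(d[1],d[0])))
P=atz('scene',[z(162,433),z(626,440),z(375,210)],96);c=P.mean(0);print(P,c,[np.degrees(np.arctan2(*(p-c)[1::-1])) for p in P])
# label: centre between left/right edges at mid height z=73, cyl radius 24 about jar centre
j=atz('scene',[z(405,462)],110)[0];print('jar',j)
for a in range(8,26,2):
    A=np.radians(a); L=[[j[0]+24*np.cos(A+s),j[1]+24*np.sin(A+s),zz] for s in(-.604,.604) for zz in (55,91)]
    q=(proj('scene',L)-[230,130]+.5)*7; print(a,q.round(0).tolist())
s=lambda x,y:(195+x/7-.5,165+y/7-.5)
w=atz('top',[s(283,194),s(268,123)],110);d=w[1]-w[0];print('stripe top hand',np.degrees(np.arctan2(d[1],d[0])))
E
```

```text
stripe sc 15.719522186468986
[[602.85242803 -30.57559547  96.        ]
 [556.71201724 136.02092541  96.        ]
 [436.39694171  12.97065734  96.        ]] [531.98712899  39.47199576  96.        ] [np.float64(-44.66752026725183), np.float64(75.63600629326704), np.float64(-164.504545543163)]
jar [609.77791553  62.38507897 110.        ]
8 [[354.0, 607.0], [359.0, 534.0], [428.0, 615.0], [435.0, 541.0]]
10 [[356.0, 608.0], [361.0, 535.0], [430.0, 614.0], [437.0, 541.0]]
12 [[358.0, 609.0], [363.0, 536.0], [432.0, 613.0], [439.0, 540.0]]
14 [[359.0, 610.0], [365.0, 537.0], [434.0, 613.0], [441.0, 539.0]]
16 [[361.0, 611.0], [367.0, 538.0], [436.0, 612.0], [443.0, 538.0]]
18 [[363.0, 612.0], [369.0, 539.0], [437.0, 611.0], [445.0, 537.0]]
20 [[365.0, 613.0], [371.0, 539.0], [439.0, 610.0], [447.0, 537.0]]
22 [[367.0, 614.0], [373.0, 540.0], [441.0, 609.0], [448.0, 536.0]]
24 [[370.0, 614.0], [375.0, 541.0], [442.0, 608.0], [450.0, 535.0]]
stripe top hand 13.391440640290933
```

Emit:
apply_moves(commands=[[6,0,0,0,0.12],[6,0,0,0,0.12],[6,0,0,0,0.12],[6,0,0,0,0.12],[6,0,0,0,0.12],[6,0,0,0,0.12],[6,0,0,0,0.12],[6,0,0,0,0.12],[6,0,0,0,0.12],[6,0,0,0,0.12],[6,0,0,0,0.12],[6,0,0,0,0.12]])

```text
time_s: 9.67
eef_pos: [509.4, -177.1, 199.3]
ee_rot: [-0.0, 0.956, -0.292, 0.0]
force: [-0.2, -1.0, 0.3]
grip_width: 0.706
```

Emit:
apply_moves(commands=[[6,0,0,0,0.1],[6,0,0,0,0.09],[6,0,0,0,0]])

```text
time_s: 9.92
eef_pos: [509.3, -177.1, 199.3]
ee_rot: [0.0, 0.925, -0.381, 0.0]
force: [-0.8, 0.3, 0.1]
grip_width: 0.705
```

```bash
python3 -c "
from h import *
go([602.4,-32,71])"
```

```text
t 9.9167 p [ 509.3 -177.1  199.3] jaw yaw -134.76 z [ 0. -0. -1.] need cm [ -3.61 -16.86  12.83] q [-0.55  0.38  1.52 -0.    1.24  1.8 ] F [-0.8  0.3  0.1]
```

Emit:
apply_moves(commands=[[6,-0.36,-1.7,0,0],[6,-0.36,-1.7,0,0],[6,-0.36,-1.7,0,0],[6,-0.36,-1.7,0,0],[6,-0.36,-1.7,0,0],[6,-0.36,-1.7,0,0],[6,-0.36,-1.7,1,0],[6,-0.36,-1.7,2,0],[6,-0.36,-1.7,2,0],[6,-0.36,-1.6,2,0],[6,0,0,1,0],[6,0,0,0,0]])

```text
time_s: 10.92
eef_pos: [601.7, -31.2, 116.8]
ee_rot: [0.0, 0.926, -0.378, -0.002]
force: [-1.1, 0.3, 0.1]
grip_width: 0.703
```

```bash
python3 -c "
from h import *
a=snap('scene','s7');crop(a,230,110,340,235,6,'s7c')
go([602.4,-32,71])"
```

```text
t 10.9667 p [602.3 -32.  118.6] jaw yaw -134.57 z [-0.002  0.    -1.   ] need cm [ 0.02 -0.02  4.76] q [-0.25  0.6   1.4  -0.    1.14  2.1 ] F [-0.3  0.3  0.2]
```

View pics/s7c.png

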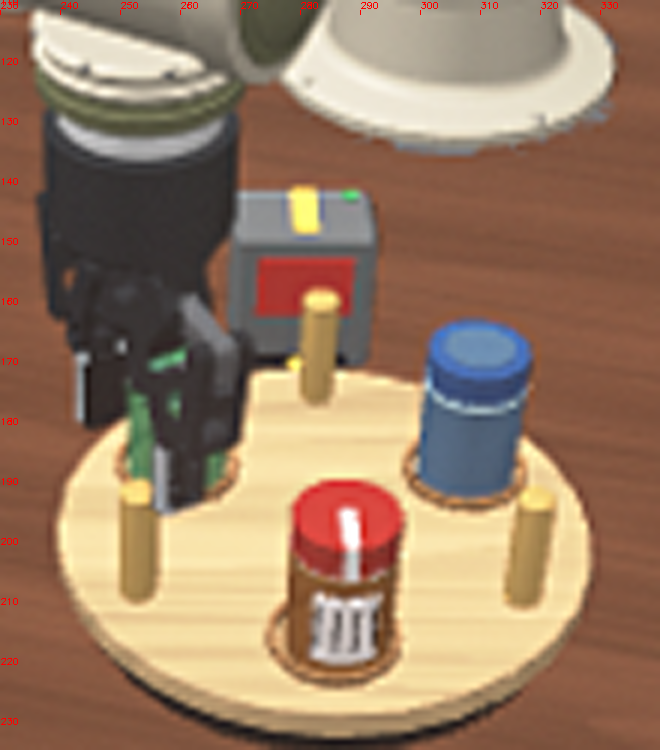

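Emit:
apply_moves(commands=[[6,0,0,1.2,0],[6,0,0,1.2,0],[6,0,0,1.2,0],[6,0,0,1.0,0],[5,0,0,0,0],[4,0,0,0,0],[3,0,0,0,0],[2,0,0,0,0],[1.2,0,0,0,0],[1.2,0,0,0,0],[1.2,0,0,0,0],[1.2,0,0,0,0]], squeeze=25)

```text
time_s: 11.97
eef_pos: [603.1, -32.0, 74.0]
ee_rot: [-0.0, 0.925, -0.381, 0.001]
force: [-0.7, -0.1, 5.9]
grip_width: 0.202
```

```bash
python3 -c "
from h import *
a=snap('scene','s8');b=snap('top','t8');crop(a,230,110,340,235,6,'s8c')
go([602.4,-32,71]);print(ctrl.sense()['grip_width']*85)"
```

```text
t 12.0667 p [603.1 -32.   74. ] jaw yaw -134.76 z [ 0.001 -0.    -1.   ] need cm [-0.05  0.05  0.3 ] q [-0.25  0.65  1.44 -0.    1.05  2.11] F [-1.  -0.3  5.5]
16.9282057107816
```

View pics/s8c.png

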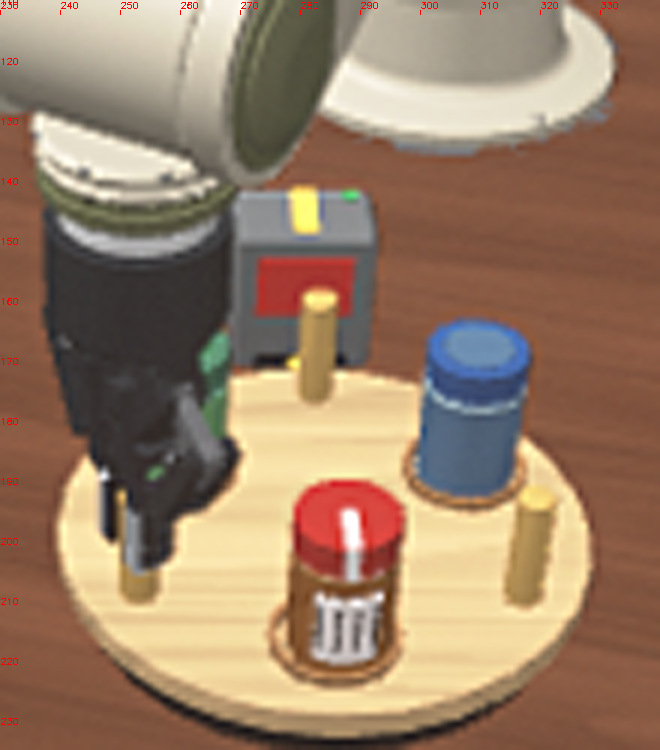

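View pics/t8.png

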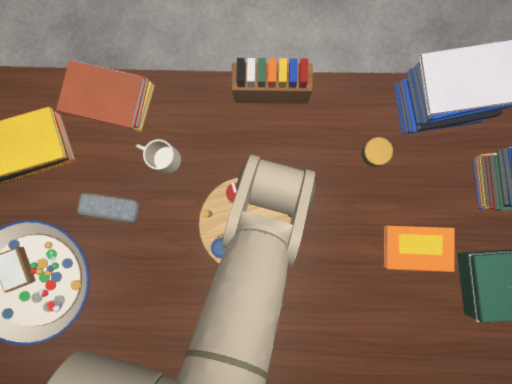

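Emit:
apply_moves(commands=[[1.2,-0.01,-0.4,0,-0.04],[1.2,-0.03,-0.8,0,-0.08],[1.2,-0.03,-0.8,0,-0.08],[1.2,-0.03,-0.8,0,-0.08],[1.2,-0.03,-0.8,0,-0.08],[1.2,-0.03,-0.8,0,-0.08],[1.2,-0.03,-0.8,0,-0.08],[1.2,-0.01,-0.4,0,-0.04],[1.2,0,0,0,0]])

```text
time_s: 12.82
eef_pos: [629.6, 17.6, 74.0]
ee_rot: [-0.0, 0.994, -0.109, 0.0]
force: [-2.1, 0.2, 8.1]
grip_width: 0.202
```

```bash
cat >> h.py <<'E'
def tgt(ang,r=100.,ax=(531.2,38.2),z=74):
    a=np.radians(ang);go([ax[0]+r*np.cos(a),ax[1]+r*np.sin(a),z]);p=pose()[0];print('tcp ang',np.degrees(np.arctan2(p[1]-ax[1],p[0]-ax[0])).round(2),'r',np.hypot(p[1]-ax[1],p[0]-ax[0]).round(2))
E
python3 -c "
from h import *
tgt(-12.4)
a=snap('scene','s9');crop(a,230,110,340,235,6,'s9c')"
```

```text
t 12.8167 p [629.6  17.6  74. ] jaw yaw -102.48 z [ 0.001  0.    -1.   ] need cm [-0.05  0.1   0.  ] q [-0.16  0.7   1.35  0.    1.09  1.63] F [-2.1  0.2  8.1]
tcp ang -11.81 r 100.53
```

View pics/s9c.png

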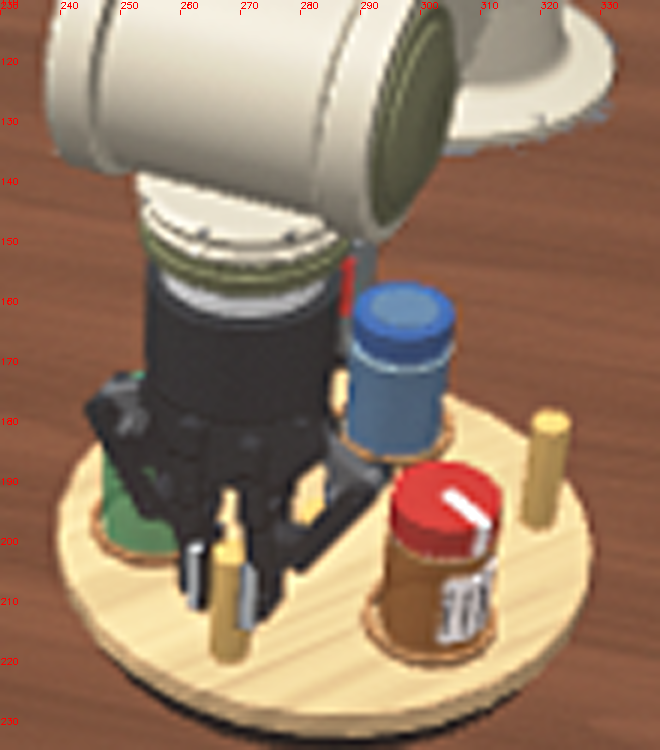

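Emit:
apply_moves(commands=[[1.2,-0.01,-0.5,0,-0.05],[1.2,-0.05,-1.0,0,-0.1],[1.2,-0.05,-1.0,0,-0.1],[1.2,-0.05,-1.0,0,-0.1],[1.2,-0.05,-1.0,0,-0.1],[1.2,-0.05,-1.0,0,-0.1],[1.2,-0.05,-1.0,0,-0.1],[1.2,-0.05,-1.0,0,-0.1],[1.2,-0.05,-1.0,0,-0.1],[1.2,-0.05,-1.0,0,-0.1],[1.2,-0.01,-0.5,0,-0.05],[1.2,0,0,0,0]])

```text
time_s: 13.87
eef_pos: [602.5, 110.1, 74.0]
ee_rot: [-0.0, 0.924, 0.381, 0.0]
force: [-2.1, 0.9, 5.2]
grip_width: 0.204
```

```bash
python3 -c "
from h import *
tgt(45)
a=snap('scene','s10');crop(a,230,110,340,235,6,'s10c')"
```

```text
t 13.8667 p [602.5 110.1  74. ] jaw yaw -45.17 z [ 0.     0.001 -1.   ] need cm [-0.12  0.04  0.  ] q [-0.01  0.67  1.41  0.    1.06  0.78] F [-2.1  0.9  5.2]
tcp ang 45.23 r 101.22
```

View pics/s10c.png

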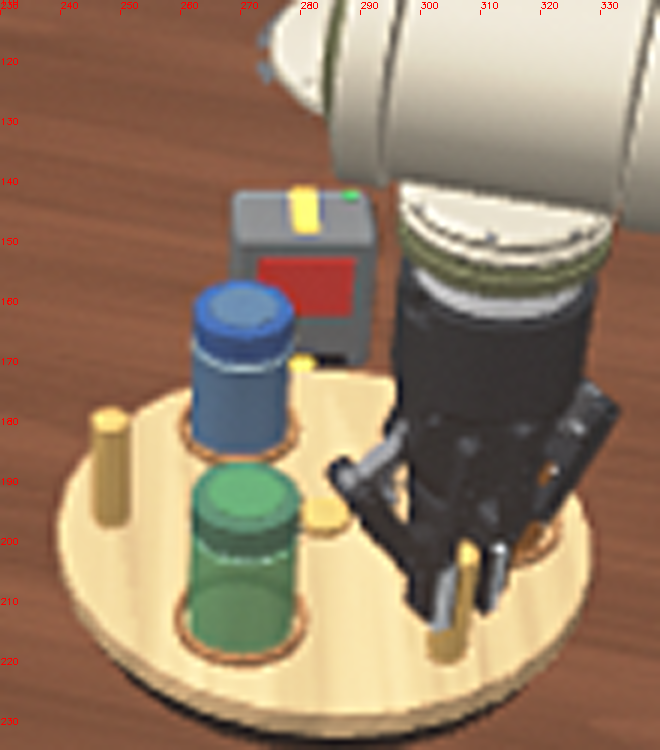

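Emit:
apply_moves(commands=[[1.2,-0.02,-0.5,0,-0.05],[1.2,-0.06,-1.0,0,-0.1],[1.2,-0.06,-1.0,0,-0.1],[1.2,-0.06,-1.0,0,-0.1],[1.2,-0.06,-1.0,0,-0.1],[1.2,-0.06,-1.0,0,-0.1],[1.2,-0.06,-1.0,0,-0.1],[1.2,-0.06,-1.0,0,-0.1],[1.2,-0.06,-1.0,0,-0.1],[1.2,-0.05,-1.0,0,-0.1],[1.2,-0.01,-0.5,0,-0.05],[1.2,0,0,0,0]])

```text
time_s: 14.92
eef_pos: [509.6, 137.8, 74.0]
ee_rot: [-0.001, 0.629, 0.778, 0.001]
force: [-3.1, 13.9, 5.1]
grip_width: 0.202
```

```bash
python3 -c "
from h import *
tgt(136.4)
a=snap('scene','s11');crop(a,230,110,340,235,6,'s11c')"
```

```text
t 14.9167 p [509.6 137.8  74. ] jaw yaw 12.09 z [-0.     0.003 -1.   ] need cm [-1.93 -5.61 -0.01] q [ 0.04  0.51  1.68  0.    0.94 -0.17] F [-3.1 13.9  5.1]
tcp ang 102.21 r 101.92
```

View pics/s11c.png

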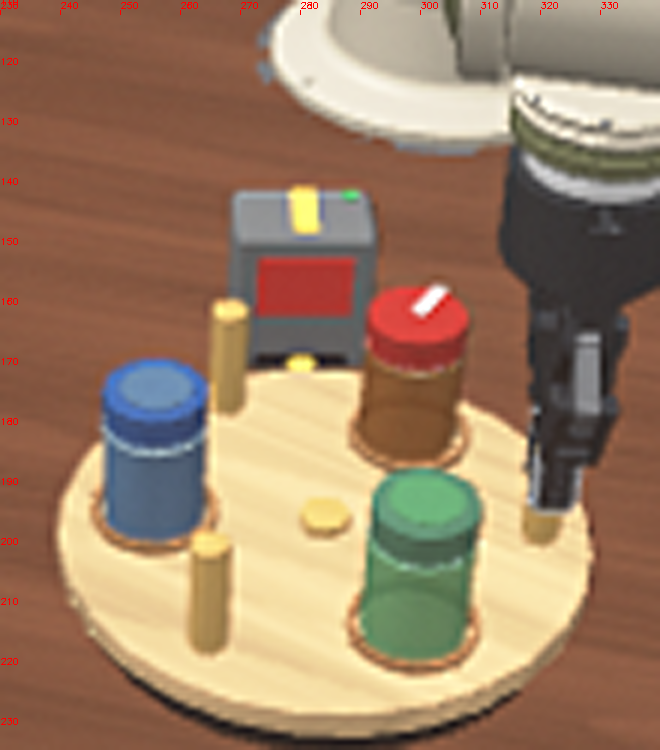

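```bash
python3 -c "
from h import *
from scipy.optimize import least_squares as L
P=np.array([(603.1,-32),(629.6,17.6),(602.5,110.1),(509.6,138.5)])
print(L(lambda a:np.hypot(P[:,0]-a[0],P[:,1]-a[1])-a[2],[531,38,100]).x, L(lambda a:np.hypot(P[:,0]-a[0],P[:,1]-a[1])-100,[531,38]).x)
"
```

```text
[529.96391675  38.74696916 101.79225252] [532.14090945  39.88214997]
```

Emit:
apply_moves(commands=[[1.2,0.1,-0.3,0,-0.03],[1.2,0,-0.6,0,-0.06],[1.2,-0.03,-0.9,0,-0.09],[1.2,-0.04,-0.9,0,-0.09],[1.2,-0.04,-0.9,0,-0.09],[1.2,-0.02,-0.6,0,-0.06],[1.2,-0.01,-0.4,0,-0.04],[1.2,0,-0.2,0,-0.02],[1.2,0,0,0,0],[1.2,0,0,0,0]])

```text
time_s: 15.8
eef_pos: [466.7, 117.5, 73.9]
ee_rot: [-0.001, 0.427, 0.904, 0.001]
force: [-6.8, 8.0, 12.2]
grip_width: 0.199
```

```bash
python3 -c "
from h import *
tgt(136.4)
a=snap('scene','s12');b=snap('top','t12');crop(a,230,130,340,235,7,'s12c');crop(b,190,165,310,320,4,'t12c')"
```

```text
t 15.8 p [466.7 117.5  73.9] jaw yaw 39.41 z [-0.001  0.002 -1.   ] need cm [-0.3  -1.27 -0.01] q [ 0.    0.43  1.82  0.    0.89 -0.69] F [-6.8  8.  12.2]
tcp ang 129.1 r 102.25
```

View pics/s12c.png

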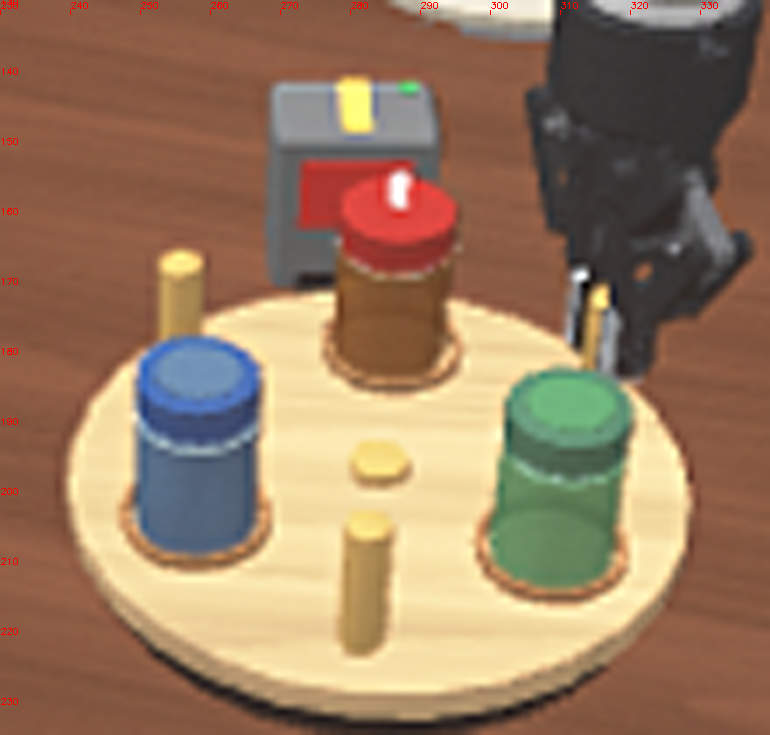

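View pics/t12c.png

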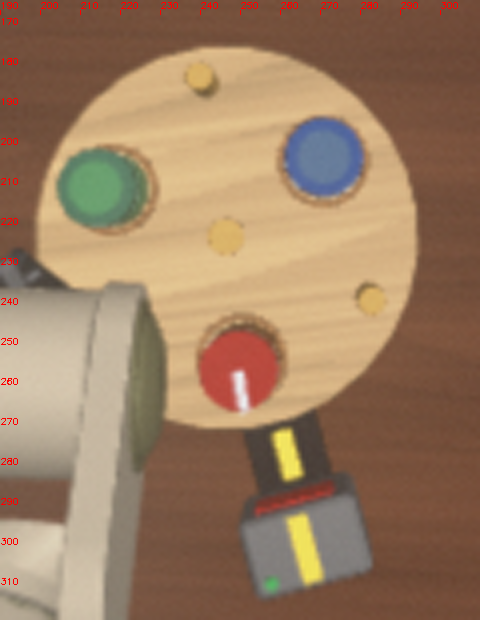

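```bash
cat >> m.py <<'E'
def peg(b,u,v,k=8,h=8):
    u,v=int(round(u)),int(round(v));c=cv2.resize(b[v-h:v+h,u-h:u+h],None,fx=k,fy=k,interpolation=cv2.INTER_CUBIC);return c
def ang(p,c=(530.6,37.0)): return np.degrees(np.arctan2(p[1]-c[1],p[0]-c[0]))
E
python3 - <<'E'
from m import *
b=cv2.imread('pics/t12.png')[:,:,::-1]
t=lambda x,y:(190+x/4-.5,165+y/4-.5)
for q in [(200,75),(371,300)]:
    p=atz('top',[t(*q)],96)[0];print(p.round(1),ang(p),np.hypot(p[0]-530.6,p[1]-37))
c,r,d=meas(b,(236,244,264,272));p=atz('top',[c],110)[0];print('jar',p,ang(p),np.hypot(p[0]-530.6,p[1]-37),r,'stripe',np.degrees(np.arctan2(d[1],d[0])))
cc=cv2.resize(np.hstack([b[175:195,230:250],b[230:250,272:292]])[:,:,::-1],None,fx=16,fy=16,interpolation=cv2.INTER_CUBIC);cv2.imwrite('pics/pg.png',cc)
E
```

```text
[629.6  51.7  96. ] 8.447577402483468 100.12653652826673
[494.9 -55.6  96. ] -111.0701319308658 99.18232470430674
jar [452.11414393  22.59055298 110.        ] -169.59675360937464 79.7976300829096 9.510037422180176 stripe -169.49784812072576
```

View pics/pg.png

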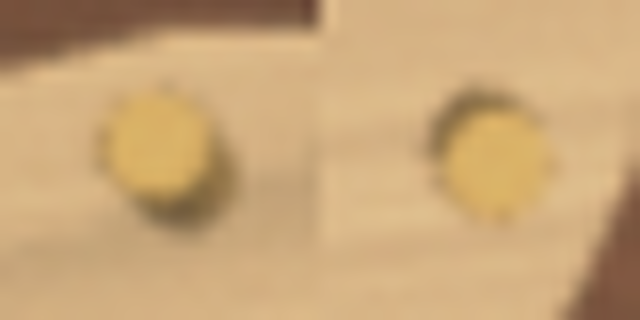

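Emit:
apply_moves(commands=[[1.2,0.05,-0.2,-0.03,-0.02],[1.2,0.03,-0.4,0,-0.04],[1.2,0,-0.4,0,-0.04],[1.2,0,-0.2,0,-0.02],[1.2,0,-0.05,0,-0.005],[1.2,0,0,0,0],[1.2,0,0,0,0],[1.2,0,0,0,0]])

```text
time_s: 16.57
eef_pos: [457.4, 109.1, 73.9]
ee_rot: [-0.0, 0.37, 0.929, 0.0]
force: [-4.3, 2.4, 7.4]
grip_width: 0.205
```

```bash
python3 - <<'E'
from m import *
tgt(136.4)
a=snap('scene','s13');b=snap('top','t13');crop(a,230,130,340,235,7,'s13c');crop(b,190,165,310,320,4,'t13c')
cc=cv2.resize(np.hstack([b[175:195,225:245],b[230:250,272:292]])[:,:,::-1],None,fx=16,fy=16,interpolation=cv2.INTER_CUBIC);cv2.imwrite('pics/pg2.png',cc)
c,r,d=meas(b,(240,244,268,274));p=atz('top',[c],110)[0];print('jar',p,ang(p),np.hypot(p[0]-530.6,p[1]-37),r,'stripe',np.degrees(np.arctan2(d[1],d[0])))
E
```

```text
t 16.5667 p [457.4 109.1  73.9] jaw yaw 46.58 z [-0.     0.001 -1.   ] need cm [-0.23 -0.05 -0.01] q [-0.02  0.41  1.86  0.    0.87 -0.83] F [-4.3  2.4  7.4]
tcp ang 136.13 r 102.32
jar [454.14045055  13.0275469  110.        ] -162.59216511371568 80.12952769995233 9.51550579071045 stripe -162.6321459089566
```

View pics/pg2.png

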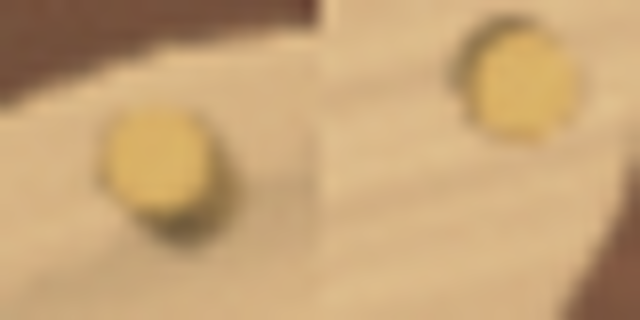

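View pics/t13c.png

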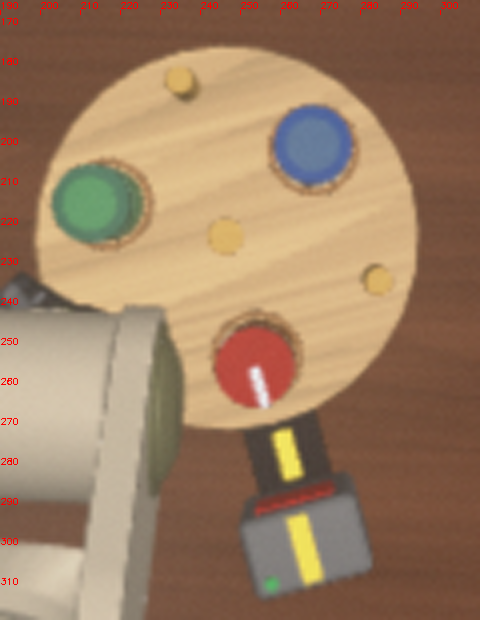

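View pics/s13c.png

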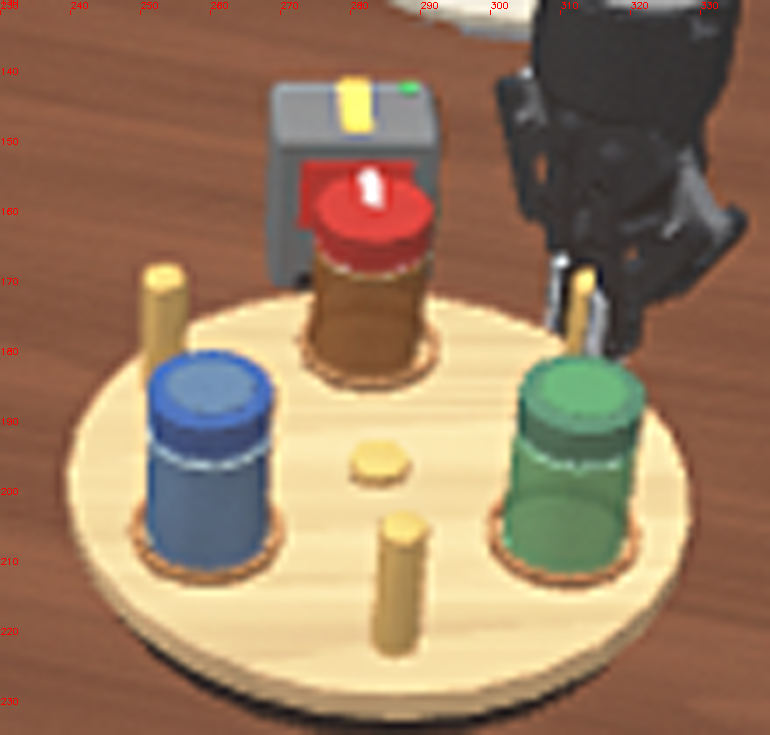

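```bash
python3 - <<'E'
from m import *
for q in [(234.3,184.4),(284.2,234.6)]:
    p=atz('top',[q],96)[0];print(p.round(1),ang(p),np.hypot(p[0]-530.6,p[1]-37))
b=cv2.imread('pics/t13.png')[:,:,::-1]
k=8
for (x0,y0,x1,y1),z in [((255,290,275,314),85),((255,270,270,287),14)]:
    c=cv2.resize(b[y0:y1,x0:x1],None,fx=k,fy=k,interpolation=cv2.INTER_CUBIC).astype(int)
    m=(c[...,0]>170)&(c[...,1]>150)&(c[...,2]<130);pt=np.argwhere(m)[:,::-1].astype(np.float32)
    vx,vy,px,py=cv2.fitLine(pt,2,0,.01,.01).ravel();f=lambda x,y:(x0+(x+.5)/k-.5,y0+(y+.5)/k-.5)
    w=atz('top',[f(px-40*vx,py-40*vy),f(px,py),f(px+40*vx,py+40*vy)],z);d=w[2]-w[0];print(z,w[1],'dir',np.degrees(np.arctan2(d[1],d[0])),'from axis',ang(w[1]))
# scene: peg facing camera & far-left
zf=lambda x,y:(230+x/7-.5,130+y/7-.5)
for q in [(404,525),(165,275)]:
    p=atz('scene',[zf(*q)],96)[0];print('scene',ang(p,(532.1,39.4)),np.hypot(p[0]-532.1,p[1]-39.4))
E
```

```text
[626.5  64.4  96. ] 15.931601481459149 99.7823727346346
[506.9 -60.   96. ] -103.73459569599748 99.90482002612322
85 [343.15938484 -18.73641693  85.        ] dir -163.22330046133328 from axis -163.43988743614912
14 [388.34734613  -5.24244067  14.        ] dir -159.7273030479153 from axis -163.46102243876413
scene 16.03295841740931 99.37260676195743
scene -104.86342218734862 100.44859139942004
```

Emit:
apply_moves(commands=[[1.2,0,0,0,0],[1.2,0,0,0,0],[1.2,0,0,0,0],[1.2,0,0,0,0]])

```text
time_s: 17.0
eef_pos: [457.5, 109.1, 74.0]
ee_rot: [-0.0, 0.37, 0.929, 0.0]
force: [-2.8, 2.5, 7.0]
grip_width: 0.204
```

```bash
python3 - <<'E'
from m import *
tgt(136.4);print(np.abs(ctrl.sense()['dq']).max())
b=snap('top','t14');c,r,d=meas(b,(240,244,268,274));p=atz('top',[c],110)[0];print(ang(p),np.degrees(np.arctan2(d[1],d[0])))
a=cv2.imread('pics/top0.png')[:,:,::-1].astype(int);df=np.abs(a-b).sum(2)
for n,(x0,y0,x1,y1) in dict(mug=(130,130,185,178),case=(72,188,142,226),tin=(360,132,400,172),book=(380,220,460,276),scanner=(250,285,285,316)).items(): print(n,(df[y0:y1,x0:x1]>90).sum())
print(ctrl.finish_job())
E
```

```text
t 17.0 p [457.5 109.1  74. ] jaw yaw 46.58 z [-0.     0.001 -1.   ] need cm [-0.23 -0.05 -0.  ] q [-0.02  0.41  1.86  0.    0.87 -0.83] F [-2.8  2.5  7. ]
tcp ang 136.12 r 102.3
0.0022448940246728197
-162.8721391523572 -162.45543702235952
mug 0
case 0
tin 0
book 0
scanner 0
the job is handed in; nothing more can be done
None
```

I turned the red-lidded jar about 37.6° in its seat, without lifting it. I then took the peg that started at about −43° (peg2) through about 181° by the far side. I handed the job in at 17 s with the peg still gripped.

- **Jar and carousel:** in the last top-camera picture the jar's centre lay at −162.9° and its label pointed to −162.5°, against the scanner's front line at −163.45°. The seat direction worked out from the pegs was about −164°.
- **Label facing outward:** the label sits about 1–2° from the seat's exact outward direction. This is because the carousel was dragged about 1.7° while I turned the jar. My separate readings of the label angle, taken just after turning the jar, spread over about 4° (13.4–17.5°), so I did not correct it further.
- **Other things:** the blue and green jars were still in their seats. The picture showed no change at the mug, glasses case, tin, paperback or scanner.
- **Forces:** I saw up to about 17 N at the wrist between moves, and about 8 N at the end with the arm still.

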